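# Transfer four edged lenses to the inspection rack in job order

## Task

The four edged lenses on the black rack stand in job order, counted from that rack's green end. Move them to the empty silver inspection rack in the same job order, counted from the silver rack's green end, one lens in each teal cup and each sitting flat on the floor of its cup, block up. The lens surfaces scratch easily, so never let a lens touch the worktop.

Things in the scene. Friction and masses are not known exactly. Their poses are not given: they have to be found in the camera images.
- lens_red: loose clear round lens, 46 mm across, 3 mm thick at the rim, 6 at the middle, with a red finishing block on top: a round boss 19 mm across (foot 27 mm across, up to 7.5 mm), its top 31 mm above the lens's underside. Origin: centre of the underside, z up; about 50 g. Grip the boss, fingertips 10 mm or more above the underside to clear the cup's rim.
- lens_yellow: loose clear round lens, 46 mm across, 3 mm thick at the rim, 6 at the middle, with a yellow finishing block on top: a round boss 19 mm across (foot 27 mm across, up to 7.5 mm), its top 31 mm above the lens's underside. Origin: centre of the underside, z up; about 50 g. Grip the boss, fingertips 10 mm or more above the underside to clear the cup's rim.
- lens_blue: loose clear round lens, 46 mm across, 3 mm thick at the rim, 6 at the middle, with a blue finishing block on top: a round boss 19 mm across (foot 27 mm across, up to 7.5 mm), its top 31 mm above the lens's underside. Origin: centre of the underside, z up; about 50 g. Grip the boss, fingertips 10 mm or more above the underside to clear the cup's rim.
- lens_white: loose clear round lens, 46 mm across, 3 mm thick at the rim, 6 at the middle, with a white finishing block on top: a round boss 19 mm across (foot 27 mm across, up to 7.5 mm), its top 31 mm above the lens's underside. Origin: centre of the underside, z up; about 50 g. Grip the boss, fingertips 10 mm or more above the underside to clear the cup's rim.
- cup_red: fixed grey cup of the black rack in which the red-block lens stands at the start (the four look alike). 66 mm across, 10 mm high, floor 4 mm up, same shape as the teal cups. Origin: centre of its underside, 11 mm above the worktop. Its +y axis points along the row to the black rack's green end. Pitch 66 mm.
- cup_yellow: fixed grey cup of the black rack in which the yellow-block lens stands at the start (the four look alike). 66 mm across, 10 mm high, floor 4 mm up, same shape as the teal cups. Origin: centre of its underside, 11 mm above the worktop. Its +y axis points along the row to the black rack's green end. Pitch 66 mm.
- cup_blue: fixed grey cup of the black rack in which the blue-block lens stands at the start (the four look alike). 66 mm across, 10 mm high, floor 4 mm up, same shape as the teal cups. Origin: centre of its underside, 11 mm above the worktop. Its +y axis points along the row to the black rack's green end. Pitch 66 mm.
- cup_white: fixed grey cup of the black rack in which the white-block lens stands at the start (the four look alike). 66 mm across, 10 mm high, floor 4 mm up, same shape as the teal cups. Origin: centre of its underside, 11 mm above the worktop. Its +y axis points along the row to the black rack's green end. Pitch 66 mm.
- silver_rack: fixed aluminium plate 78 x 316 mm, top 11 mm high, with four teal cups along its y axis at y = -99, -33, 33, 99 mm, empty at the start. Cup: 66 mm across, rim 21 mm above the worktop, flat floor 51 mm across at 15 mm, 45 degree lead-in widening to 63 mm at the rim. Origin: centre of the plate, at worktop level. End pieces at y = +/-146 mm: one green, one black and lower.
- green_end: fixed green end piece of the silver rack, 60 x 13 x 20 mm, 146 mm from the rack's centre at its +y or its -y end; job one goes next to it. Origin: centre of its underside, 11 mm above the worktop. The black rack, of the same size, carries its own green end piece, next to which its job one stands.
There are look-alikes about, which are no part of the job. Leave any orange look-alike of the lens_red alone.

How it is judged:
By the outcome, as a careful person would: the job done as asked, in the order asked, and still so for the second after the job is handed in, with the robot touching nothing.
It also fails if it takes over 96 s, if anything falls off the work surface, if the arm or the gripper's body presses on something with over 40 N, if the wrist force passes 120 N, or if a joint passes its speed limit or range.

## Robot

A 6-joint arm with a two-finger parallel gripper is mounted at the origin on a cart in front of the work surface, level with it; the furniture and walls round the work are solid. World frame = base frame: x ahead of the robot, y to its left, z up, the work surface at z = 0. Lengths are in m, angles in degrees, forces in N, time in s.
With the tool pointing down it reaches from about 0.4 to 0.825 m from the base axis. Payload 7 kg.
Tool frame: the origin (TCP) lies at the centre of the arm's flange, where the gripper is bolted on; the fingertips stand 178 mm ahead of it and the grasp point (between the pads) lies 159 mm ahead of it (tip_reach is the distance from the TCP to the fingertips, in m); z points along the fingers, y is the line along which they close (so a half turn about z gives the same grasp; the last joint's range is limited). The gripper opens to 88 mm and grips with 3 to 60 N. Pads are 19 mm wide; open, the fingers measure 130 mm over their backs; the gripper's body (78 mm by 193 mm) begins 47 mm behind the grasp point.
Start: joints at [82.798, 20.546, 0.682, 0, -70.136, -16.507], TCP at [0.271, 0.618, 0.405] pointing down, gripper open.
Joint ranges: [-176.03, 176.03], [-82.01, 121.73], [-58.28, 71.71], [-173.87, 95.51], [-174.79, -0.11], [-173.66, 173.66]. Speed limits (degrees/s): [136.94, 136.94, 172.46, 180, 180, 180].

## Interface

Orientations are given as [roll, pitch, yaw] about the fixed x, y, z axes, in that order (R = Rz(yaw) Ry(pitch) Rx(roll)).
In Python, from plant import * gives the robot as it stands.
- The arm moves only by the shell command python3 -m handwheel 'ROWS'. ROWS is JSON, a list of rows, each a list of 7 numbers: the opening, from -1 (shut) to 1 (fully open), then the shift along the tool's x, y, z as a fraction of full scale, then the turn, a rotation vector about the tool's x, y, z as a fraction of full scale. A call has 1 to 5 rows; each row shifts and turns the commanded pose from where the row before left it, along the tool's axes as they then stand; what a row does not reach is not made up. Full scale, the value 1, is 0.025 m for a shift and 6 degrees for a turn. A row lasts 1/8 s, in which the tool goes at most 62.5 mm and 10.7 degrees, less where a joint would pass 70% of its speed; a pose out of reach is approached as far as the arm can. A call with a number of a shift or a turn outside -1 to 1 is refused whole. A call with a gripper value outside its range is refused whole. The fingers move at their own pace and stop on an object; the grip force is fixed at half the most. Time passes only in rows, so rows that do not move let the fingers close. It gives the time, the measured TCP pose, the force, the opening and the grip force at its end, in the units of the state.
- get_obs(): the state, without advancing time (a new reading comes with each control period).
- snapshot(name): name is "scene" or "side" or "wrist"; returns a dict with "color" (400x640x3 uint8, red, green, blue), "fx", "fy", "cx", "cy" (pixels), "R" (3x3) and "t" (3): a world point X has camera coordinates R X + t; the wrist camera has in their place "tool_from_camera" (4x4, takes a point from camera to tool coordinates, whose origin is the TCP and whose axes are the flange's). Camera axes: x right, y down, z forward; pixel columns grow to the right and rows downward; lengths in m; the calibration is good to about 2 mm. A picture is of the moment at which its call begins: read the wrist's pose just before it. There is no depth.
- close_job(): hands the job in; it is judged then, once.
The state is a dict: "clock": time; "joint_pos": joint angles; "qvel": joint speeds; "tau": joint torques, N m; "tool_pos": TCP position; "orientation": TCP orientation; "force": force on the tool from outside, world axes, zero at the start; "moment": the same for the moment, N m; "opening": finger opening in m; "gripper_force": force on a finger pad.
Only numpy, scipy, OpenCV 4.12 (cv2) and the standard library are available. Lean on these libraries where they do the work, as an engineer would, in place of code of your own. Each camera call takes 0.05 s, during which the arm holds its last target. There are 200 camera calls.

## Working session

There is one attempt and no reset: what is moved stays moved. The work goes in short steps, Python scripts to look and compute and a shell command to move; the robot and the scene stay as the last step left them, time stands still between calls to the robot, and variables do not carry over. Pictures are saved under pics/ and viewed, at most 14 in all, crops included, and the job is handed in when it is done.

```bash
ls; mkdir -p pics
python3 - <<'E'
from plant import *
import cv2
print(get_obs())
for n in ("scene","side","wrist"):
    s=snapshot(n); cv2.imwrite(f"pics/{n}0.png",s["color"][:,:,::-1])
    print(n,{k:v for k,v in s.items() if k!="color"})
E
```

```text
pics
{'clock': 0.0, 'joint_pos': array([ 8.27982391e+01,  2.05932858e+01,  6.31429697e-01, -1.86316118e-02,
       -7.01366623e+01, -1.65037807e+01]), 'qvel': array([ 0.07601782,  0.01096707, -0.02755835, -0.01641425,  0.02389181,
       -0.02666049]), 'tau': array([-1.33876292e-03, -5.82723141e+01,  2.93048537e+01,  6.99690789e+00,
        6.72890237e-03, -1.82873127e-04]), 'tool_pos': array([0.27133449, 0.61784258, 0.40368842]), 'orientation': array([ 1.79900565e+02, -1.11964705e-02, -2.37118775e+01]), 'force': array([ 0.8570239 , -0.27586864,  0.16528116]), 'moment': array([-0.03925702,  0.00331183, -0.02849572]), 'gripper_force': 0.0, 'opening': 0.08775288080866527}
scene {'fx': 374.5366617263632, 'fy': 374.5366617263632, 'cx': 328.84206645239584, 'cy': 209.02595059214167, 'R': array([[-0.54331838, -0.8395172 , -0.00400081],
       [-0.52257562,  0.34192233, -0.78102743],
       [ 0.65705393, -0.42225583, -0.62448391]]), 't': array([0.28665924, 0.31570243, 0.57264035])}
side {'fx': 415.153560203916, 'fy': 415.153560203916, 'cx': 313.66661972392416, 'cy': 200.10382499961892, 'R': array([[ 0.91777553, -0.39655166,  0.02085334],
       [-0.12529031, -0.33900286, -0.93240517],
       [ 0.37681616,  0.85312592, -0.36081261]]), 't': array([-0.48572562,  0.12442094,  1.14808958])}
wrist {'fx': 326.2428465435379, 'fy': 326.2428465435379, 'cx': 315.4541836563491, 'cy': 202.12603143263297, 'tool_from_camera': array([[ 2.55244278e-04, -9.62593433e-01, -2.70949843e-01,
         7.35790092e-02],
       [ 9.99999913e-01,  3.35395829e-04, -2.49513213e-04,
        -6.82033707e-04],
       [ 3.31055227e-04, -2.70949756e-01,  9.62593435e-01,
         1.99048097e-02],
       [ 0.00000000e+00,  0.00000000e+00,  0.00000000e+00,
         1.00000000e+00]])}
```

View pics/scene0.png

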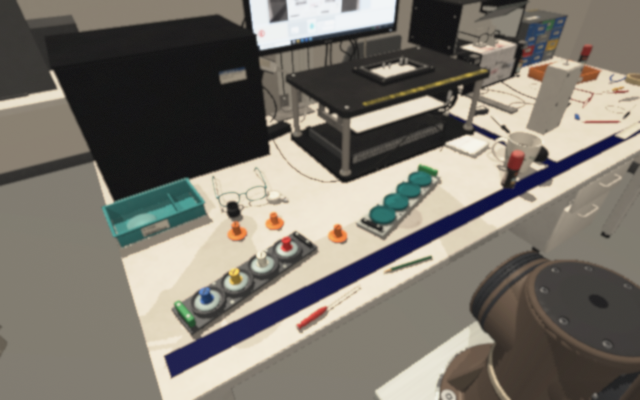

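View pics/side0.png

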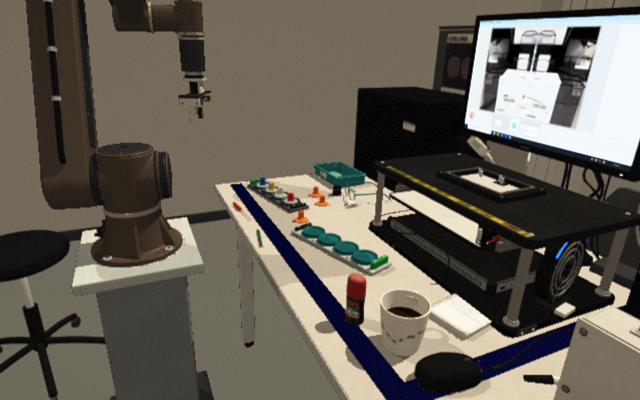

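View pics/wrist0.png

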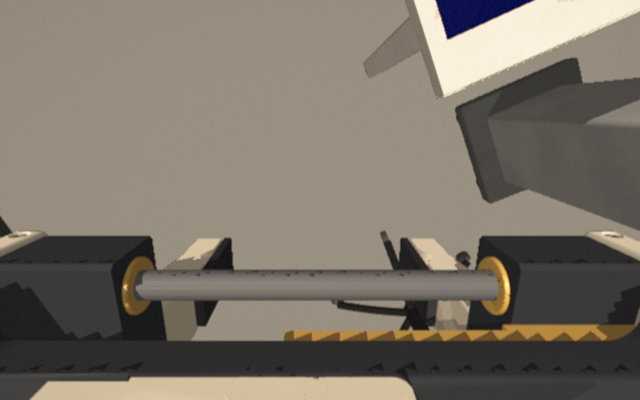

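The scene view shows the black rack with its green end at about (185,312). From there the lenses run blue (206,297), yellow (236,277), white (262,258), red (288,243). The silver rack's teal cups run from (382,215) to (422,178), with its green end at (428,170). The orange look-alikes are at (237,230), (275,220) and (338,233). The side view agrees (blue near 265,183; silver green end near 376,264). The wrist view doesn't show the racks yet.

```bash
cat > h.py <<'E'
import numpy as np, cv2
def blobs(img, lo, hi, box, amin=8):
    h=cv2.cvtColor(img,cv2.COLOR_RGB2HSV); m=cv2.inRange(h,np.array(lo),np.array(hi))
    k=np.zeros_like(m); x0,y0,x1,y1=box; k[y0:y1,x0:x1]=m[y0:y1,x0:x1]
    n,l,s,c=cv2.connectedComponentsWithStats(k)
    return sorted([(tuple(np.round(c[i],1)),int(s[i,4]),tuple(s[i,:4])) for i in range(1,n) if s[i,4]>=amin],key=lambda b:-b[1])
def ray(s,p):
    d=np.array([(p[0]-s["cx"])/s["fx"],(p[1]-s["cy"])/s["fy"],1.])
    return -s["R"].T@s["t"], s["R"].T@d
def plane(s,p,z):
    o,d=ray(s,p); return o+d*(z-o[2])/d[2]
def tri(a,p,b,q):
    o1,d1=ray(a,p);o2,d2=ray(b,q)
    t=np.linalg.lstsq(np.c_[d1,-d2],o2-o1,rcond=None)[0]
    x,y=o1+t[0]*d1,o2+t[1]*d2
    return (x+y)/2, np.linalg.norm(x-y)
E
python3 - <<'E'
from plant import *
from h import *
import cv2
A=snapshot("scene");B=snapshot("side")
col={"blue":((105,120,50),(125,255,255)),"yellow":((18,120,100),(32,255,255)),"red":((0,170,80),(4,255,255)),"green":((45,80,50),(75,255,255)),"teal":((80,90,40),(98,255,255))}
for k,(lo,hi) in col.items():
    print(k,"scene",blobs(A["color"],lo,hi,(160,150,450,340))[:8])
    print(k,"side",blobs(B["color"],lo,hi,(235,170,400,280))[:8])
for s,b,n in((A,(165,140,445,340),"A"),(B,(235,165,400,285),"B")):
    c=s["color"][b[1]:b[3],b[0]:b[2],::-1]; f=750/c.shape[1]
    cv2.imwrite(f"pics/crop{n}.png",cv2.resize(c,None,fx=f,fy=f,interpolation=2))
    print(n,f)
E
```

```text
blue scene [((np.float64(327.6), np.float64(284.9)), 3904, (np.int32(201), np.int32(217), np.int32(249), np.int32(123))), ((np.float64(205.7), np.float64(296.8)), 101, (np.int32(199), np.int32(290), np.int32(14), np.int32(13)))]
blue side [((np.float64(262.7), np.float64(181.2)), 30, (np.int32(261), np.int32(178), np.int32(5), np.int32(7)))]
yellow scene [((np.float64(234.6), np.float64(276.1)), 137, (np.int32(229), np.int32(269), np.int32(13), np.int32(15)))]
yellow side [((np.float64(271.3), np.float64(185.8)), 41, (np.int32(269), np.int32(182), np.int32(6), np.int32(8)))]
red scene [((np.float64(286.1), np.float64(244.2)), 64, (np.int32(283), np.int32(239), np.int32(8), np.int32(11))), ((np.float64(314.8), np.float64(315.0)), 53, (np.int32(305), np.int32(309), np.int32(19), np.int32(13)))]
red side [((np.float64(290.4), np.float64(196.7)), 39, (np.int32(288), np.int32(193), np.int32(6), np.int32(8))), ((np.float64(237.4), np.float64(206.3)), 17, (np.int32(235), np.int32(203), np.int32(6), np.int32(7)))]
green scene [((np.float64(185.4), np.float64(314.8)), 176, (np.int32(175), np.
[... 374 characters left out ...]
np.float64(259.2), np.float64(237.4)), 23, (np.int32(258), np.int32(230), np.int32(4), np.int32(15)))]
teal scene [((np.float64(179.6), np.float64(202.4)), 1500, (np.int32(160), np.int32(177), np.int32(45), np.int32(50))), ((np.float64(399.8), np.float64(197.8)), 1182, (np.int32(370), np.int32(171), np.int32(61), np.int32(53)))]
teal side [((np.float64(339.5), np.float64(244.5)), 933, (np.int32(303), np.int32(225), np.int32(74), np.int32(39))), ((np.float64(345.2), np.float64(177.2)), 546, (np.int32(322), np.int32(170), np.int32(44), np.int32(17))), ((np.float64(317.7), np.float64(172.2)), 21, (np.int32(316), np.int32(170), np.int32(4), np.int32(6)))]
A 2.6785714285714284
B 4.545454545454546
```

View pics/cropA.png

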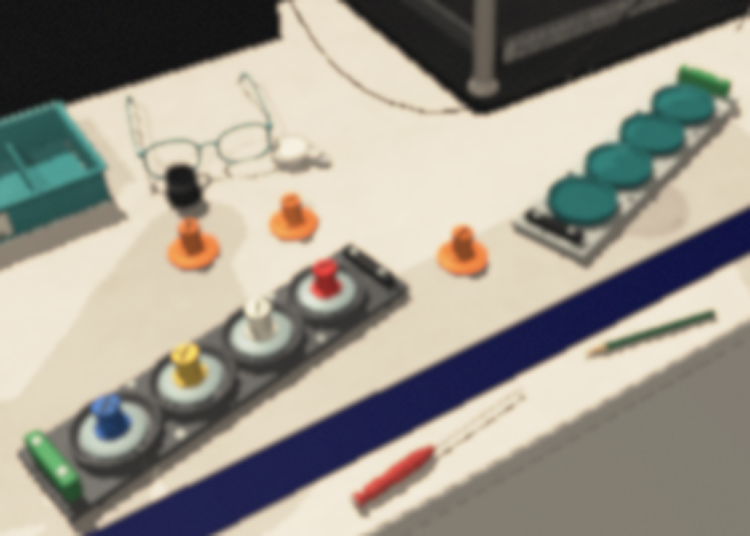

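View pics/cropB.png

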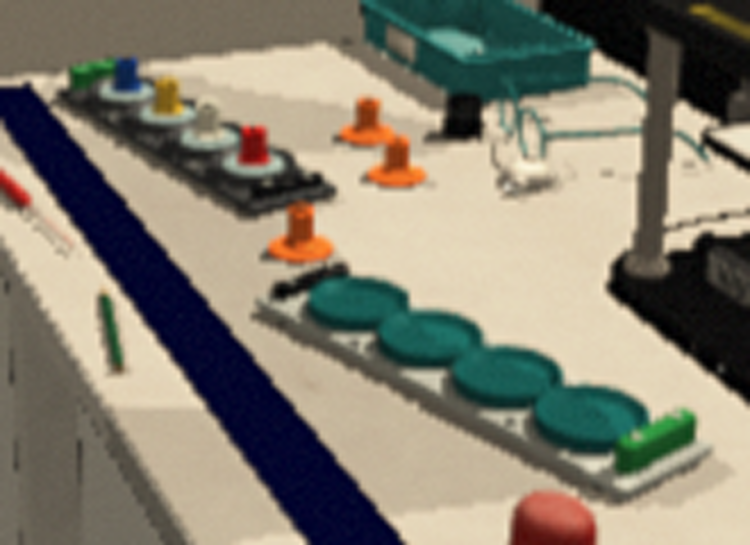

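The crops confirm the order from the black rack's green end: blue, yellow, white, red. The silver green end is at the far cup in scene and the near cup in side. One orange decoy stands between the racks, and a shelf post is beside the silver rack.

Run:
```python
from plant import *
from h import *
A=snapshot("scene");B=snapshot("side")
P={"blue":((205.7,296.8),(262.7,181.2)),"yellow":((234.8,276.3),(271.5,186)),"red":((286.8,244),(290.6,196.8)),"greenB":((185.4,314.8),(254.5,180.5)),"greenS":((427.2,169.8),(378.5,261.7)),"teal":((399.8,197.8),(339.5,244.5))}
z={"greenB":.024,"greenS":.024,"teal":.018}
for k,(p,q) in P.items():
    zz=z.get(k,.034); t,e=tri(A,p,B,q)
    print(k,t.round(4),round(e,4),plane(A,p,zz).round(4),plane(B,q,zz).round(4))
# silver cups from cropA approx centres (rim ellipse)
for n,p in (("c4",(583,200)),("c3",(619,165)),("c2",(652,133)),("c1",(684,104)),("white",(259,322)),("or",(462,262)),("or2",(293,225)),("or3",(193,255)),("post",(484,88))):
    print(n,plane(A,(p[0]/2.6786+165,p[1]/2.6786+140),0.02).round(4))
for n,p in (("c4",(358,302)),("c3",(430,337)),("c2",(507,376)),("c1",(592,417)),("post",(650,265))):
    print(n,plane(B,(p[0]/4.5455+235,p[1]/4.5455+165),0.02).round(4))
```

```text
blue [0.4562 0.3272 0.0295] 0.0034 [0.4499 0.3277 0.034 ] [0.4546 0.3175 0.034 ]
yellow [0.4712 0.2616 0.0308] 0.0006 [0.4678 0.2623 0.034 ] [0.4688 0.2534 0.034 ]
red [0.4973 0.1302 0.0309] 0.0017 [0.4931 0.1318 0.034 ] [0.4955 0.1239 0.034 ]
greenB [0.4384 0.3716 0.0226] 0.0027 [0.439  0.3716 0.024 ] [0.4356 0.365  0.024 ]
greenS [ 0.5547 -0.3537  0.0213] 0.0014 [ 0.5529 -0.3509  0.024 ] [ 0.551  -0.3584  0.024 ]
teal [ 0.5132 -0.2142  0.008 ] 0.0046 [ 0.5005 -0.2028  0.018 ] [ 0.5071 -0.2287  0.018 ]
c4 [ 0.4694 -0.1197  0.02  ]
c3 [ 0.4915 -0.1821  0.02  ]
c2 [ 0.5135 -0.2442  0.02  ]
c1 [ 0.5339 -0.307   0.02  ]
white [0.4918 0.1942 0.02  ]
or [0.4612 0.0194 0.02  ]
or2 [0.5834 0.1185 0.02  ]
or3 [0.5951 0.2082 0.02  ]
post [ 0.6724 -0.1509  0.02  ]
c4 [ 0.4724 -0.1313  0.02  ]
c3 [ 0.494 -0.193  0.02 ]
c2 [ 0.5145 -0.2559  0.02  ]
c1 [ 0.5366 -0.3177  0.02  ]
post [ 0.6792 -0.1483  0.02  ]
```

```bash
cat >> h.py <<'E'
from scipy.spatial.transform import Rotation as Ro
def down(yaw): return Ro.from_euler("xyz",[180,0,yaw],degrees=True)
def plan(xyz,yaw,n=None,turn_rows=None):
    """even rows in tool axes from the measured pose to xyz,yaw with the tool down; prints rows without opening"""
    from plant import get_obs
    o=get_obs(); p=np.array(o["tool_pos"]); R=Ro.from_euler("xyz",o["orientation"],degrees=True)
    d=np.array(xyz)-p; rv=(R.inv()*down(yaw)).as_rotvec(degrees=True)/6
    if n is None:
        n=int(np.ceil(max(np.abs(R.inv().apply(d)).max()/.025,np.abs((down(yaw).inv().apply(d))).max()/.025,np.abs(rv).max())))
        n=max(n,1)
    rows=[]
    for i in range(n):
        s=R.inv().apply(d/n)/.025; rows.append(list(np.r_[s,rv/n].round(2))); R=R*Ro.from_rotvec(rv/n*6,degrees=True)
    print(n,"rows; from",p.round(4),np.round(o["orientation"],1))
    for r in (rows if abs(rv).max()>.3 else rows[:1]): print([float(x) for x in r])
E
python3 -c "
from h import *; plan((.45,.31,.33),-78.2)"
```

```text
14 rows; from [0.2714 0.618  0.4044] [180.   -0.  -23.7]
[0.82, 0.6, 0.21, 0.0, -0.0, 0.65]
[0.86, 0.54, 0.21, 0.0, -0.0, 0.65]
[0.89, 0.48, 0.21, 0.0, -0.0, 0.65]
[0.93, 0.42, 0.21, 0.0, -0.0, 0.65]
[0.95, 0.36, 0.21, 0.0, -0.0, 0.65]
[0.97, 0.29, 0.21, 0.0, -0.0, 0.65]
[0.99, 0.23, 0.21, 0.0, -0.0, 0.65]
[1.0, 0.16, 0.21, 0.0, -0.0, 0.65]
[1.01, 0.09, 0.21, 0.0, -0.0, 0.65]
[1.02, 0.02, 0.21, 0.0, -0.0, 0.65]
[1.02, -0.05, 0.21, 0.0, -0.0, 0.65]
[1.01, -0.12, 0.21, 0.0, -0.0, 0.65]
[1.0, -0.19, 0.21, 0.0, -0.0, 0.65]
[0.99, -0.25, 0.21, 0.0, -0.0, 0.65]
```

```bash
python3 -m handwheel '[[1,0.82,0.6,0.2,0,0,0.65],[1,0.86,0.54,0.2,0,0,0.65],[1,0.89,0.48,0.2,0,0,0.65],[1,0.93,0.42,0.2,0,0,0.65],[1,0.95,0.36,0.2,0,0,0.65]]'
python3 -m handwheel '[[1,0.97,0.3,0.2,0,0,0.65],[1,1,0.23,0.2,0,0,0.65],[1,1,0.16,0.2,0,0,0.65],[1,1,0.1,0.2,0,0,0.65],[1,1,0,0.2,0,0,0.65]]'
python3 -m handwheel '[[1,1,-0.05,0.2,0,0,0.65],[1,1,-0.12,0.2,0,0,0.65],[1,1,-0.2,0.2,0,0,0.65],[1,1,-0.25,0.2,0,0,0.65],[1,0,0,0,0,0,0]]'
python3 - <<'E'
from plant import *
from h import *
import pickle
o=get_obs(); s=snapshot("wrist"); print(o["tool_pos"],o["orientation"],o["clock"])
pickle.dump((o,s),open("w1.pkl","wb")); cv2.imwrite("pics/w1.png",s["color"][:,:,::-1])
E
```

```text
clock: 0.98
tool_pos: [0.3355, 0.5074, 0.3796]
orientation: [-180.0, 0.0, -43.3]
force: [-0.1, -0.0, -0.3]
opening: 0.0876
gripper_force: 0.0
clock: 1.6
tool_pos: [0.3992, 0.3972, 0.3544]
orientation: [-180.0, 0.0, -63.0]
force: [-0.4, -0.1, 0.5]
opening: 0.0879
gripper_force: 0.0
clock: 2.22
tool_pos: [0.4502, 0.3089, 0.3341]
orientation: [180.0, -0.0, -78.6]
force: [-0.2, -0.9, 0.3]
opening: 0.0877
gripper_force: 0.0
[0.45015103 0.30894295 0.33413271] [ 1.79953745e+02 -3.48429825e-02 -7.85584512e+01] 2.225
```

View pics/w1.png

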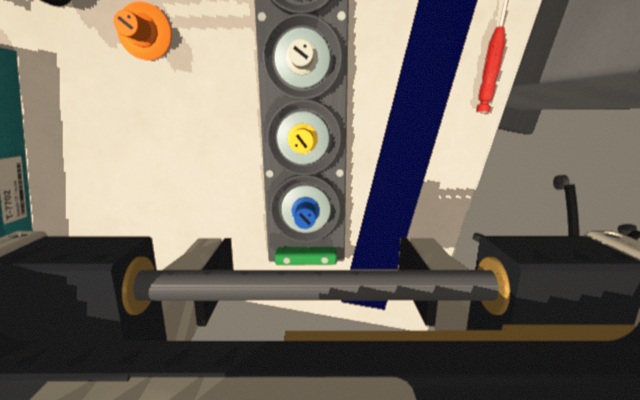

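The wrist view shows blue (305,212), yellow (302,138) and white (302,55) in line, with the green end at (305,257), so job one is blue. I'll turn these into positions.

```bash
cat >> h.py <<'E'
def wcam(o,s):
    T=s["tool_from_camera"]; Rt=Ro.from_euler("xyz",o["orientation"],degrees=True).as_matrix()
    Rw=Rt@T[:3,:3]; tw=Rt@T[:3,3]+o["tool_pos"]
    c=dict(s); c["R"]=Rw.T; c["t"]=-Rw.T@tw; return c
E
python3 - <<'E'
from h import *
import pickle
o,s=pickle.load(open("w1.pkl","rb")); c=wcam(o,s); im=s["color"]
for k,lo,hi in (("blue",(105,120,50),(125,255,255)),("yellow",(20,120,100),(35,255,255)),("green",(45,80,50),(75,255,255))):
    for b in blobs(im,lo,hi,(255,0,352,268),60)[:2]: print(k,b[0],b[1],b[2],plane(c,b[0],.044).round(4),plane(c,b[0],.036).round(4),plane(c,b[0],.03).round(4))
# lens discs: bright region in cup
g=cv2.cvtColor(im,cv2.COLOR_RGB2HSV)
for n,(u,v) in (("blue",(305,209)),("yellow",(302,139)),("white",(303,56))):
    m=np.zeros(im.shape[:2],np.uint8); cv2.circle(m,(u,v),37,255,-1)
    m&=cv2.inRange(g,np.array((0,0,130)),np.array((179,90,255)))
    cs=max(cv2.findContours(m,cv2.RETR_EXTERNAL,cv2.CHAIN_APPROX_NONE)[0],key=cv2.contourArea)
    (x,y),ax,an=cv2.fitEllipse(cv2.convexHull(cs)); print(n,round(x,1),round(y,1),np.round(ax,1),plane(c,(x,y),.0175).round(4))
E
```

```text
blue (np.float64(304.9), np.float64(211.7)) 608 (np.int32(292), np.int32(198), np.int32(27), np.int32(31)) [0.4574 0.3225 0.044 ] [0.4572 0.325  0.036 ] [0.457  0.3269 0.03  ]
yellow (np.float64(302.3), np.float64(138.1)) 667 (np.int32(288), np.int32(124), np.int32(29), np.int32(30)) [0.4715 0.2612 0.044 ] [0.4716 0.2619 0.036 ] [0.4718 0.2624 0.03  ]
green (np.float64(305.3), np.float64(255.2)) 1025 (np.int32(274), np.int32(247), np.int32(63), np.int32(18)) [0.4493 0.3628 0.044 ] [0.4488 0.3665 0.036 ] [0.4484 0.3692 0.03  ]
blue 304.9 208.6 [47.3 49.2] [0.4572 0.3278 0.0175]
yellow 302.1 137.4 [52.  53.5] [0.4723 0.2629 0.0175]
white 301.2 57.2 [55.9 60.6] [0.4855 0.198  0.0175]
```

```bash
python3 -c "
from h import *; plan((.4571,.3265,.2055),-78)"
```

```text
6 rows; from [0.45   0.3098 0.3345] [180.   -0.  -78.4]
[-0.1, -0.07, 0.86, 0.0, -0.0, -0.01]
```

```bash
python3 -m handwheel '[[1,-0.2,-0.13,0.8,0,0,0],[1,-0.2,-0.13,0.8,0,0,0],[1,-0.2,-0.14,0.9,0,0,0],[0.2,0,0,0.9,0,0,0],[0.2,0,0,0.9,0,0,0]]'
python3 -m handwheel '[[0.2,0,0,0.86,0,0,0],[-0.2,0,0,0,0,0,0]]'; python3 -c "
from h import *; plan((.4571,.3265,.2055),-78)"
```

```text
clock: 2.9
tool_pos: [0.4561, 0.3284, 0.2266]
orientation: [-180.0, 0.0, -78.3]
force: [0.4, -0.2, -0.3]
opening: 0.0728
gripper_force: 0.0
clock: 3.15
tool_pos: [0.4557, 0.3276, 0.2044]
orientation: [179.9, -0.1, -78.3]
force: [0.2, -0.0, 0.3]
opening: 0.0529
gripper_force: 0.0
1 rows; from [0.4557 0.3276 0.2044] [ 1.799e+02 -1.000e-01 -7.830e+01]
[0.06, -0.04, -0.05, 0.02, -0.02, -0.05]
```

```bash
python3 -m handwheel '[[-1,0,0,0,0,0,0],[-1,0,0,0,0,0,0],[-1,0,0,0,0,0,0],[-1,0,0,0,0,0,0]]'; python3 -c "
from plant import *;from h import *; s=snapshot('wrist'); cv2.imwrite('pics/g1.png',s['color'][:,:,::-1])"
```

```text
clock: 3.65
tool_pos: [0.4563, 0.3278, 0.2063]
orientation: [-180.0, 0.0, -78.3]
force: [-1.3, -0.1, 4.1]
opening: 0.0177
gripper_force: 30.0
```

View pics/g1.png

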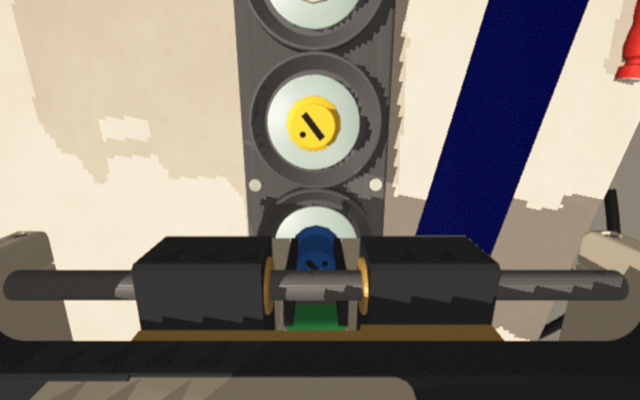

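Blue is gripped (opening 17.7 mm, 30 N). In the view it sits centred between the pads at (315,245).

```bash
python3 -m handwheel '[[-1,0,0,-0.5,0,0,0],[-1,0,0,-1,0,0,0],[-1,0.5,0,-1,0,0,0],[-1,1,0,-0.5,0,0,0],[-1,1,0,0,0,0,0]]'
python3 -c "
from h import *; plan((.475,-.05,.285),-71)"
```

```text
clock: 4.32
tool_pos: [0.4691, 0.2651, 0.2819]
orientation: [-179.9, 0.1, -78.3]
force: [-0.7, 0.4, -1.3]
opening: 0.0186
gripper_force: 30.0
13 rows; from [0.4691 0.2651 0.2819] [-1.799e+02  1.000e-01 -7.830e+01]
[0.95, 0.18, -0.01, -0.0, 0.0, -0.09]
[0.95, 0.19, -0.01, -0.0, 0.0, -0.09]
[0.95, 0.2, -0.01, -0.0, 0.0, -0.09]
[0.95, 0.21, -0.01, -0.0, 0.0, -0.09]
[0.95, 0.22, -0.01, -0.0, 0.0, -0.09]
[0.94, 0.23, -0.01, -0.0, 0.0, -0.09]
[0.94, 0.23, -0.01, -0.0, 0.0, -0.09]
[0.94, 0.24, -0.01, -0.0, 0.0, -0.09]
[0.94, 0.25, -0.01, -0.0, 0.0, -0.09]
[0.93, 0.26, -0.01, -0.0, 0.0, -0.09]
[0.93, 0.27, -0.01, -0.0, 0.0, -0.09]
[0.93, 0.28, -0.01, -0.0, 0.0, -0.09]
[0.93, 0.29, -0.01, -0.0, 0.0, -0.09]
```

```bash
python3 -m handwheel '[[-1,0.95,0.18,0,0,0,-0.09],[-1,0.95,0.19,0,0,0,-0.09],[-1,0.95,0.2,0,0,0,-0.09],[-1,0.95,0.21,0,0,0,-0.09],[-1,0.95,0.22,0,0,0,-0.09]]'
python3 -m handwheel '[[-1,0.95,0.23,0,0,0,-0.09],[-1,0.95,0.23,0,0,0,-0.09],[-1,0.95,0.24,0,0,0,-0.09],[-1,0.95,0.25,0,0,0,-0.1],[-1,0.95,0.26,0,0,0,-0.1]]'
python3 -m handwheel '[[-1,0.93,0.27,0,0,0,-0.1],[-1,0.93,0.28,0,0,0,-0.1],[-1,0.93,0.29,0,0,0,-0.1],[-1,0,0,0,0,0,0]]'
python3 - <<'E'
from plant import *
from h import *
import pickle
o=get_obs(); s=snapshot("wrist"); print(o["tool_pos"],o["orientation"])
pickle.dump((o,s),open("w2.pkl","wb")); cv2.imwrite("pics/w2.png",s["color"][:,:,::-1])
E
```

```text
clock: 4.95
tool_pos: [0.4703, 0.1431, 0.2805]
orientation: [180.0, -0.0, -75.6]
force: [0.5, 0.7, -0.9]
opening: 0.018
gripper_force: 30.0
clock: 5.58
tool_pos: [0.4726, 0.0207, 0.2806]
orientation: [180.0, 0.0, -72.8]
force: [1.0, -0.5, -0.6]
opening: 0.0177
gripper_force: 30.0
clock: 6.08
tool_pos: [0.4737, -0.0523, 0.2805]
orientation: [179.9, 0.0, -71.1]
force: [-0.5, -0.5, -1.0]
opening: 0.0181
gripper_force: 30.0
[ 0.47371238 -0.05225638  0.28045124] [ 1.79945271e+02  1.16286306e-02 -7.11448076e+01]
```

View pics/w2.png

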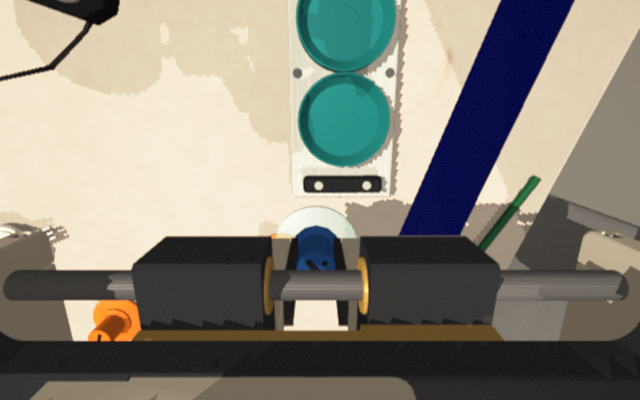

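The view shows silver cup 4 at (344,119), cup 3 at (347,26) and the black end piece at (343,185). The blue lens hangs level in the gripper. I'll fit the cup outlines.

```bash
cat >> h.py <<'E'
def teal(o,s,cents,r,z=.020):
    c=wcam(o,s); h=cv2.cvtColor(s["color"],cv2.COLOR_RGB2HSV); m0=cv2.inRange(h,np.array((78,90,40)),np.array((98,255,255))); out=[]
    for p in cents:
        m=np.zeros_like(m0); cv2.circle(m,p,r,255,-1); m&=m0
        cs=max(cv2.findContours(m,cv2.RETR_EXTERNAL,cv2.CHAIN_APPROX_NONE)[0],key=cv2.contourArea)
        (x,y),ax,a=cv2.fitEllipse(cv2.convexHull(cs)); q=plane(c,(x,y),z)
        e=plane(c,(x+ax[0]/2,y),z)-plane(c,(x-ax[0]/2,y),z)
        print(round(x,1),round(y,1),np.round(ax,1),q.round(4),"diam",round(float(np.linalg.norm(e)),4)); out.append(q)
    return out
E
python3 - <<'E'
from h import *
import pickle
o,s=pickle.load(open("w2.pkl","rb")); q=teal(o,s,[(344,119),(347,22)],50)
c=wcam(o,s); print("black end",plane(c,(343,185),.018))
d=q[1]-q[0]; print(np.linalg.norm(d),np.degrees(np.arctan2(d[1],d[0])))
E
python3 -c "
from h import *; plan((.52,-.27,.27),-71)"
```

```text
343.6 118.3 [90.4 95.7] [ 0.4771 -0.1223  0.02  ] diam 0.0645
345.9 19.6 [ 95.9 104.4] [ 0.4975 -0.1821  0.02  ] diam 0.0635
black end [ 0.46032422 -0.07590844  0.018     ]
0.06325785248216617 -71.16222545694107
9 rows; from [ 0.4739 -0.0516  0.2805] [180.    0.  -71.1]
[0.98, 0.12, 0.05, 0.0, 0.0, -0.0]
```

```bash
python3 -m handwheel '[[-1,1,0.05,0,0,0,0],[-1,1,0.05,0,0,0,0],[-1,1,0.05,0,0,0,0],[-1,1,0.05,0,0,0,0],[-1,1,0.05,0,0,0,0]]'
python3 -m handwheel '[[-1,1,0.05,0.2,0,0,0],[-1,1,0.05,0.2,0,0,0],[-1,0.6,0.05,0,0,0,0],[-1,0,0,0,0,0,0]]'
python3 - <<'E'
from plant import *
from h import *
import pickle
o=get_obs(); s=snapshot("wrist"); print(o["tool_pos"],o["orientation"])
pickle.dump((o,s),open("w3.pkl","wb")); cv2.imwrite("pics/w3.png",s["color"][:,:,::-1])
E
```

```text
clock: 6.75
tool_pos: [0.5094, -0.1709, 0.2806]
orientation: [180.0, 0.0, -71.0]
force: [1.4, 0.5, -1.1]
opening: 0.0185
gripper_force: 30.0
clock: 7.25
tool_pos: [0.5271, -0.2336, 0.2706]
orientation: [180.0, 0.0, -71.1]
force: [-0.6, 0.6, -0.4]
opening: 0.0179
gripper_force: 30.0
[ 0.52709084 -0.23356457  0.27055768] [ 1.79984801e+02  7.21874911e-03 -7.10511931e+01]
```

View pics/w3.png

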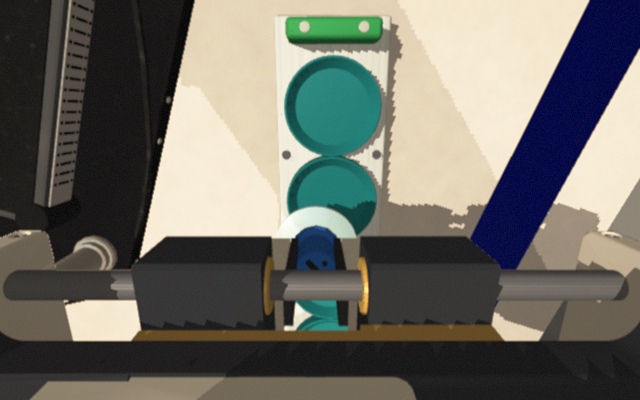

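The view shows cup 1 at (333,105) next to the green end (334,29), clear ahead of the hanging lens. The shelf's foot is well to the left, at (95,255).

Run:
```python
from h import *
import pickle
from plant import snapshot
o,s=pickle.load(open("w3.pkl","rb")); q=teal(o,s,[(333,105)],51)
c=wcam(o,s); print("green",plane(c,(334,28),.029),"mat",plane(c,(190,0),0),plane(c,(140,230),0))
print("from scene2 post2 foot", plane(snapshot("scene"),(470,133),0))
plan((*q[0][:2],.27),-71.1)
```

```text
332.4 105.5 [ 96.  100.1] [ 0.5417 -0.3089  0.02  ] diam 0.0651
green [ 0.5565621  -0.35182776  0.029     ] mat [ 0.65562127 -0.34267741  0.        ] [ 0.65667752 -0.16631995  0.        ]
from scene2 post2 foot [ 0.66751242 -0.67188367  0.        ]
4 rows; from [ 0.5269 -0.2328  0.2708] [-180.    0.  -71.]
[0.77, 0.11, 0.01, -0.0, 0.0, 0.0]
```

Run:
```python
from h import *
from plant import snapshot
A=snapshot("scene");B=snapshot("side")
a=A["color"][40:190,270:500,::-1];b=B["color"][130:280,355:605,::-1]
a=cv2.resize(a,None,fx=3,fy=3)[:, :690];b=cv2.resize(b,None,fx=3,fy=3)[:300,:690]
cv2.imwrite("pics/sh.png",np.vstack([a[:300],b]))
```

```text
(no output)
```

View pics/sh.png

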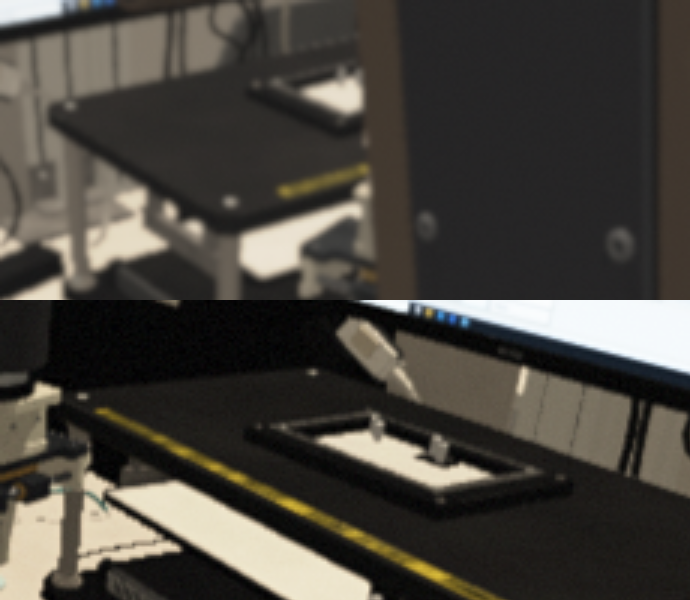

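Run:
```python
from h import *
from plant import snapshot
A=snapshot("scene");B=snapshot("side")
t,e=tri(A,(364.3,103.3),B,(388.3,167.3)); print("strip",t,e)
print("edge corner",plane(A,(270+222/3,40+215/3),t[2]),plane(B,(355+60/3,130+108/3),t[2]))
```

```text
strip [ 0.66510861 -0.19871129  0.21593759] 0.004304829575320388
edge corner [ 0.65643757 -0.12892678  0.21593759] [ 0.63197822 -0.18082001  0.21593759]
```

```bash
python3 -c "
from h import *; plan((.5407,-.308,.25),-41,6)"
```

```text
6 rows; from [ 0.5271 -0.2325  0.271 ] [-180.    -0.   -70.9]
[0.51, 0.08, 0.14, -0.0, -0.0, -0.83]
[0.5, 0.12, 0.14, -0.0, -0.0, -0.83]
[0.48, 0.16, 0.14, -0.0, -0.0, -0.83]
[0.47, 0.21, 0.14, -0.0, -0.0, -0.83]
[0.45, 0.25, 0.14, -0.0, -0.0, -0.83]
[0.42, 0.28, 0.14, -0.0, -0.0, -0.83]
```

```bash
python3 -m handwheel '[[-1,0.51,0.08,0.14,0,0,-0.83],[-1,0.5,0.12,0.14,0,0,-0.83],[-1,0.48,0.16,0.14,0,0,-0.83],[-1,0.47,0.21,0.14,0,0,-0.83],[-1,0.45,0.25,0.14,0,0,-0.83]]'
python3 -m handwheel '[[-1,0.42,0.28,0.14,0,0,-0.83],[-1,0,0,0.6,0,0,0],[-1,0,0,0,0,0,0]]'
python3 -c "
from h import *; plan((.5407,-.308,.2065),-41)"
```

```text
clock: 8.18
tool_pos: [0.5386, -0.2962, 0.2532]
orientation: [-180.0, -0.0, -45.9]
force: [-0.0, -0.3, -0.1]
opening: 0.0184
gripper_force: 30.0
clock: 8.55
tool_pos: [0.5399, -0.308, 0.2329]
orientation: [179.9, 0.2, -41.2]
force: [-0.1, 0.2, -1.1]
opening: 0.0177
gripper_force: 30.0
2 rows; from [ 0.5399 -0.308   0.2329] [179.9   0.2 -41.2]
[0.01, -0.01, 0.53, 0.01, 0.01, -0.02]
```

```bash
python3 -m handwheel '[[-1,0,0,0.5,0,0,0],[-1,0,0,0.35,0,0,0],[-1,0,0,0.15,0,0,0],[-1,0,0,0,0,0,0]]'
```

```text
clock: 9.05
tool_pos: [0.5406, -0.3086, 0.2093]
orientation: [180.0, 0.0, -41.1]
force: [0.4, -0.0, -1.5]
opening: 0.018
gripper_force: 30.0
```

```bash
python3 -m handwheel '[[-1,0,0,0.1,0,0,0],[-1,0,0,0,0,0,0]]'
```

```text
clock: 9.3
tool_pos: [0.5407, -0.3087, 0.2072]
orientation: [-180.0, -0.0, -41.1]
force: [-0.0, -0.0, -0.8]
opening: 0.0181
gripper_force: 30.0
```

```bash
python3 -m handwheel '[[-1,0,0,0.04,0,0,0],[-1,0,0,0,0,0,0],[-0.2,0,0,0,0,0,0],[-0.2,0,0,0,0,0,0],[-0.2,0,0,-0.6,0,0,0]]'
python3 -m handwheel '[[-0.2,0,0,-1,0,0,0],[-0.2,-1,0,-1,0,0,0],[-0.2,-1,0,-0.5,0,0,0],[0,-1,0,0,0,0,0.5]]'
python3 - <<'E'
from plant import *
from h import *
import pickle
o=get_obs(); s=snapshot("wrist"); cv2.imwrite("pics/w4.png",s["color"][:,:,::-1])
plan((.472,.2627,.27),-78)
E
```

```text
clock: 9.93
tool_pos: [0.5402, -0.3085, 0.2206]
orientation: [179.9, 0.1, -41.1]
force: [1.4, 0.7, 0.5]
opening: 0.0347
gripper_force: 0.0
clock: 10.42
tool_pos: [0.484, -0.2591, 0.2861]
orientation: [-179.9, -0.2, -44.2]
force: [0.1, 1.7, -0.6]
opening: 0.0403
gripper_force: 0.0
21 rows; from [ 0.4814 -0.2577  0.2854] [-179.9   -0.   -44.4]
[-0.71, -0.7, 0.03, -0.0, -0.0, 0.27]
[-0.73, -0.68, 0.03, -0.0, -0.0, 0.27]
[-0.74, -0.66, 0.03, -0.0, -0.0, 0.27]
[-0.76, -0.63, 0.03, -0.0, -0.0, 0.27]
[-0.78, -0.61, 0.03, -0.0, -0.0, 0.27]
[-0.8, -0.59, 0.03, -0.0, -0.0, 0.27]
[-0.81, -0.57, 0.03, -0.0, -0.0, 0.27]
[-0.83, -0.55, 0.03, -0.0, -0.0, 0.27]
[-0.84, -0.52, 0.03, -0.0, -0.0, 0.27]
[-0.86, -0.5, 0.03, -0.0, -0.0, 0.27]
[-0.87, -0.47, 0.03, -0.0, -0.0, 0.27]
[-0.88, -0.45, 0.03, -0.0, -0.0, 0.27]
[-0.9, -0.42, 0.03, -0.0, -0.0, 0.27]
[-0.91, -0.4, 0.03, -0.0, -0.0, 0.27]
[-0.92, -0.37, 0.03, -0.0, -0.0, 0.27]
[-0.93, -0.35, 0.03, -0.0, -0.0, 0.27]
[-0.94, -0.32, 0.03, -0.0, -0.0, 0.27]
[-0.95, -0.3, 0.03, -0.0, -0.0, 0.27]
[-0.95, -0.27, 0.03, -0.0, -0.0, 0.27]
[-0.96, -0.24, 0.03, -0.0, -0.0, 0.27]
[-0.97, -0.22, 0.03, -0.0, -0.0, 0.27]
```

View pics/w4.png

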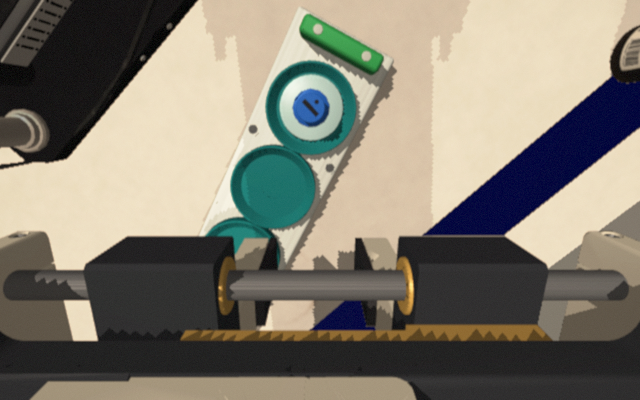

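The blue lens sits flat and centred in cup 1 at (311,105), next to the green end. Next is yellow.

```bash
python3 -m handwheel '[[0.2,-0.71,-0.7,0.03,0,0,0.27],[0.2,-0.73,-0.68,0.03,0,0,0.27],[0.2,-0.74,-0.66,0.03,0,0,0.27],[0.2,-0.76,-0.63,0.03,0,0,0.27],[0.2,-0.78,-0.61,0.03,0,0,0.27]]'
python3 -m handwheel '[[0.2,-0.8,-0.59,0.03,0,0,0.27],[0.2,-0.81,-0.57,0.03,0,0,0.27],[0.2,-0.83,-0.55,0.03,0,0,0.27],[0.2,-0.84,-0.52,0.03,0,0,0.27],[0.2,-0.86,-0.5,0.03,0,0,0.27]]'
python3 -m handwheel '[[0.2,-0.87,-0.47,0.03,0,0,0.27],[0.2,-0.88,-0.45,0.03,0,0,0.27],[0.2,-0.9,-0.42,0.03,0,0,0.27],[0.2,-0.91,-0.4,0.03,0,0,0.27],[0.2,-0.92,-0.37,0.03,0,0,0.27]]'
python3 -m handwheel '[[0.2,-0.93,-0.35,0.03,0,0,0.27],[0.2,-0.94,-0.32,0.03,0,0,0.27],[0.2,-0.95,-0.3,0.03,0,0,0.27],[0.2,-0.95,-0.27,0.03,0,0,0.27],[0.2,-0.96,-0.24,0.03,0,0,0.27]]'
python3 -m handwheel '[[0.2,-0.97,-0.22,0.03,0,0,0.27],[0.2,0,0,0,0,0,0]]'
python3 -c "
from h import *; plan((.4722,.2625,.2060),-78)"
```

```text
clock: 11.1
tool_pos: [0.4816, -0.1346, 0.281]
orientation: [-179.9, -0.0, -52.2]
force: [0.5, 0.4, -0.6]
opening: 0.0526
gripper_force: 0.0
clock: 11.72
tool_pos: [0.4791, -0.0104, 0.2772]
orientation: [-179.9, -0.0, -60.3]
force: [1.0, -0.2, 0.1]
opening: 0.0526
gripper_force: 0.0
clock: 12.35
tool_pos: [0.4764, 0.1135, 0.2734]
orientation: [-179.9, 0.0, -68.4]
force: [0.1, -0.3, 0.1]
opening: 0.0525
gripper_force: 0.0
clock: 12.98
tool_pos: [0.4743, 0.2375, 0.2697]
orientation: [-179.9, 0.0, -76.5]
force: [0.2, 0.2, 0.7]
opening: 0.0528
gripper_force: 0.0
clock: 13.22
tool_pos: [0.4741, 0.263, 0.2687]
orientation: [-179.9, 0.0, -78.0]
force: [0.2, -0.8, 0.2]
opening: 0.0525
gripper_force: 0.0
3 rows; from [0.4741 0.263  0.2687] [-179.9    0.   -78. ]
[0.0, 0.03, 0.84, -0.0, 0.0, -0.0]
```

Plenty of time left, so I'll go down, grip, check and lift.

```bash
python3 -m handwheel '[[0.2,0,0.05,0.85,0,0,0],[0.2,0,0.03,0.85,0,0,0],[0.2,0,0,0.81,0,0,0],[0.2,0,0,0,0,0,0]]'
python3 -m handwheel '[[-1,0,0,0,0,0,0],[-1,0,0,0,0,0,0],[-1,0,0,0,0,0,0]]'
python3 -m handwheel '[[-1,0,0,-0.5,0,0,0],[-1,0,0,-1,0,0,0],[-1,0.2,0,-1,0,0,0],[-1,1,0,-0.5,0,0,0]]'
python3 -c "
from h import *; plan((.51,-.216,.28),-71)"
```

```text
clock: 13.72
tool_pos: [0.4716, 0.2602, 0.2045]
orientation: [179.9, -0.1, -78.1]
force: [-0.2, 0.5, 0.0]
opening: 0.0529
gripper_force: 0.0
clock: 14.1
tool_pos: [0.4721, 0.2611, 0.2059]
orientation: [-179.9, 0.0, -78.1]
force: [-0.9, -0.1, -0.2]
opening: 0.028
gripper_force: 0.0
clock: 14.6
tool_pos: [0.4784, 0.2324, 0.2826]
orientation: [-179.8, 0.1, -78.0]
force: [0.6, -0.6, -0.4]
opening: 0.0174
gripper_force: 30.0
18 rows; from [0.4784 0.2324 0.2826] [-1.798e+02  1.000e-01 -7.800e+01]
[0.99, 0.14, 0.0, -0.0, 0.0, -0.06]
[0.99, 0.14, 0.0, -0.0, 0.0, -0.06]
[0.99, 0.15, 0.0, -0.0, 0.0, -0.06]
[0.99, 0.16, 0.0, -0.0, 0.0, -0.06]
[0.99, 0.17, 0.0, -0.0, 0.0, -0.06]
[0.98, 0.17, 0.0, -0.0, 0.0, -0.06]
[0.98, 0.18, 0.0, -0.0, 0.0, -0.06]
[0.98, 0.19, 0.0, -0.0, 0.0, -0.06]
[0.98, 0.19, 0.0, -0.0, 0.0, -0.06]
[0.98, 0.2, 0.0, -0.0, 0.0, -0.06]
[0.98, 0.21, 0.0, -0.0, 0.0, -0.06]
[0.98, 0.21, 0.01, -0.0, 0.0, -0.06]
[0.97, 0.22, 0.01, -0.0, 0.0, -0.06]
[0.97, 0.23, 0.01, -0.0, 0.0, -0.06]
[0.97, 0.23, 0.01, -0.0, 0.0, -0.06]
[0.97, 0.24, 0.01, -0.0, 0.0, -0.06]
[0.97, 0.24, 0.01, -0.0, 0.0, -0.06]
[0.97, 0.25, 0.01, -0.0, 0.0, -0.06]
```

The fingers were still closing when the lift began, so yellow may be gripped higher up. I'll check how it hangs.

```bash
python3 -c "
from plant import *;from h import *; s=snapshot('wrist'); s2=cv2.imread('pics/w2.png'); a=s['color'][:,:,::-1]
cv2.imwrite('pics/cmp.png',cv2.resize(np.hstack([s2[180:340,240:400],a[180:340,240:400]]),None,fx=2.5,fy=2.5))"
```

```text
(no output)
```

View pics/cmp.png

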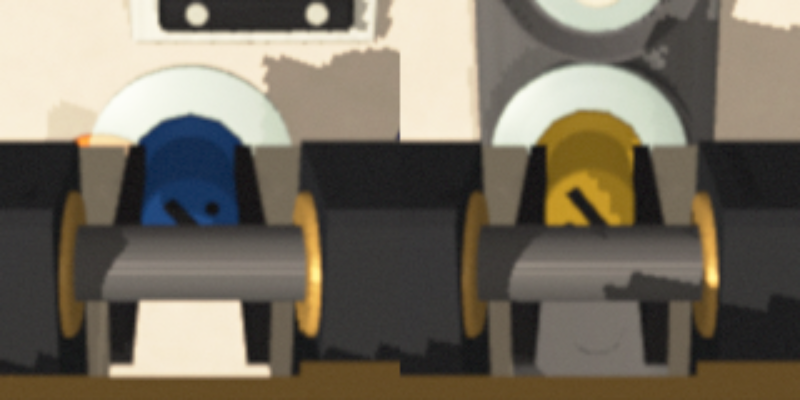

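Compared with blue (left), yellow (right) hangs level. Its disc looks about 3% smaller, so it is gripped about 4 mm higher up the boss and will touch down earlier. I'll feel for the floor.

```bash
python3 -m handwheel '[[-1,0.99,0.14,0,0,0,-0.06],[-1,0.99,0.14,0,0,0,-0.06],[-1,0.99,0.15,0,0,0,-0.06],[-1,0.99,0.16,0,0,0,-0.06],[-1,0.99,0.17,0,0,0,-0.06]]'
python3 -m handwheel '[[-1,0.98,0.17,0,0,0,-0.06],[-1,0.98,0.18,0,0,0,-0.06],[-1,0.98,0.19,0,0,0,-0.06],[-1,0.98,0.19,0,0,0,-0.06],[-1,0.98,0.2,0,0,0,-0.06]]'
python3 -m handwheel '[[-1,0.98,0.21,0,0,0,-0.06],[-1,0.98,0.21,0,0,0,-0.06],[-1,0.97,0.22,0,0,0,-0.06],[-1,0.97,0.23,0,0,0,-0.06],[-1,0.97,0.23,0,0,0,-0.06]]'
python3 -m handwheel '[[-1,0.97,0.2,0,0,0,-0.06],[-1,0.97,0.2,0,0,0,-0.06],[-1,0.97,0.2,0,0,0,-0.06],[-1,0.6,0,0,0,0,-0.06],[-1,0,0,0,0,0,0]]'
python3 -c "
from h import *; plan((.5202,-.2467,.22),-71)"
```

```text
clock: 15.28
tool_pos: [0.4865, 0.106, 0.281]
orientation: [-180.0, 0.0, -76.3]
force: [0.1, 0.5, 0.2]
opening: 0.0172
gripper_force: 30.0
clock: 15.9
tool_pos: [0.4944, -0.0184, 0.281]
orientation: [-180.0, -0.0, -74.5]
force: [0.6, -0.9, -0.7]
opening: 0.0177
gripper_force: 30.0
clock: 16.52
tool_pos: [0.502, -0.1431, 0.281]
orientation: [-180.0, -0.0, -72.7]
force: [-0.1, -0.2, -0.8]
opening: 0.0172
gripper_force: 30.0
clock: 17.15
tool_pos: [0.5147, -0.231, 0.2804]
orientation: [-180.0, -0.0, -71.4]
force: [0.4, 0.7, -0.8]
opening: 0.0177
gripper_force: 30.0
3 rows; from [ 0.5147 -0.231   0.2804] [-180.    -0.   -71.4]
[0.22, -0.0, 0.81, -0.0, -0.0, -0.02]
```

```bash
python3 -m handwheel '[[-1,0.33,0,0.7,0,0,0],[-1,0.33,0,0.8,0,0,0],[-1,0,0,0.8,0,0,0],[-1,0,0,0,0,0,0]]'
python3 -c "
from h import *; plan((.5202,-.2467,.21),-71)"
```

```text
clock: 17.65
tool_pos: [0.5189, -0.2456, 0.2203]
orientation: [179.8, 0.1, -71.3]
force: [-0.0, 0.5, -0.8]
opening: 0.0176
gripper_force: 30.0
1 rows; from [ 0.5189 -0.2456  0.2203] [ 1.798e+02  1.000e-01 -7.130e+01]
[0.06, -0.04, 0.41, 0.04, 0.02, -0.05]
```

```bash
python3 -m handwheel '[[-1,0.05,-0.04,0.25,0,0,0],[-1,0,0,0,0,0,0]]'
python3 -m handwheel '[[-1,0,0,0.08,0,0,0],[-1,0,0,0,0,0,0]]'
```

```text
clock: 17.9
tool_pos: [0.5214, -0.2467, 0.2167]
orientation: [-180.0, -0.0, -71.3]
force: [0.7, 0.3, 0.0]
opening: 0.0175
gripper_force: 30.0
clock: 18.15
tool_pos: [0.5213, -0.2468, 0.2162]
orientation: [-179.9, -0.1, -71.3]
force: [-3.4, 2.8, 11.4]
opening: 0.0173
gripper_force: 30.0
```

```bash
python3 -m handwheel '[[-1,0,0,0.06,0,0,0],[-1,0,0,0,0,0,0]]'
```

```text
clock: 18.4
tool_pos: [0.5212, -0.2468, 0.216]
orientation: [-179.9, -0.1, -71.2]
force: [-7.6, 6.2, 23.1]
opening: 0.0171
gripper_force: 30.0
```

```bash
python3 -m handwheel '[[-1,0,0,0.04,0,0,0],[-1,0,0,0,0,0,0]]'
```

```text
clock: 18.65
tool_pos: [0.5212, -0.2468, 0.216]
orientation: [-179.9, -0.1, -71.2]
force: [-10.3, 7.7, 32.1]
opening: 0.0174
gripper_force: 30.0
```

Contact came early and with a sideways push, 32 N by now. I'll back off and look.

```bash
python3 -m handwheel '[[-1,0,0,-0.4,0,0,0],[-1,0,0,0,0,0,0]]'; python3 -c "
from plant import *;from h import *
o=get_obs();s=snapshot('wrist');a=s['color'][:,:,::-1];b=snapshot('side')['color'][215:285,290:400,::-1]
c=cv2.resize(b,(600,382));d=cv2.resize(a[80:340,200:450],(375,390))[:382]
cv2.imwrite('pics/cmp2.png',cv2.resize(np.hstack([c,d]),(800,313)))
import pickle;pickle.dump((o,s),open('w5.pkl','wb'))"
```

```text
clock: 18.9
tool_pos: [0.5214, -0.2469, 0.223]
orientation: [-179.9, -0.1, -71.3]
force: [-0.8, -0.9, -0.4]
opening: 0.0172
gripper_force: 30.0
```

View pics/cmp2.png

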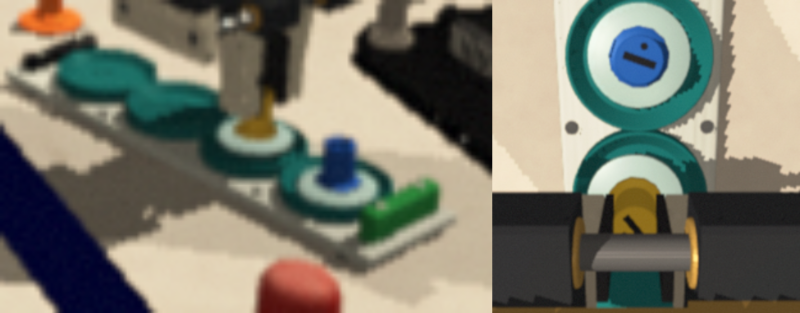

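Run:
```python
from h import *
import pickle
o,s=pickle.load(open("w5.pkl","rb")); c=wcam(o,s); im=s["color"]; h=cv2.cvtColor(im,cv2.COLOR_RGB2HSV)
white=cv2.inRange(h,np.array((0,0,120)),np.array((179,85,255)))
tl=cv2.inRange(h,np.array((78,90,30)),np.array((98,255,255)))
# per column, the teal->white transition above the gripper (y 180..234)
pts=[];rim=[]
for x in range(270,365):
    col=white[185:234,x]; t=tl[185:234,x]
    ys=np.where(col>0)[0]
    if len(ys) and t[:ys[0]].sum()>0: pts.append((x,185+ys[0]))
pts=np.array(pts,float)
def circ(P):
    A=np.c_[2*P,np.ones(len(P))]; q=np.linalg.lstsq(A,(P**2).sum(1),rcond=None)[0]; r=np.sqrt(q[2]+q[0]**2+q[1]**2)
    return q[:2],r,np.abs(np.hypot(*(P-q[:2]).T)-r).max()
print(len(pts),pts[0],pts[-1])
for z in (.022,.026,.030):
    P=np.array([plane(c,p,z)[:2] for p in pts]); print("lens z",z,[np.round(v,4) for v in circ(P)])
# outer rim of cup 2: outermost teal points below cup1
for x in range(262,372):
    t=np.where(tl[190-15:234,x]>0)[0]
    if len(t): rim.append((x,175+t[0]))
print(rim[::12])
q=teal(o,s,[(318,127)],60)
```

```text
32 [305. 206.] [336. 211.]
lens z 0.022 [array([ 0.5222, -0.2434]), np.float64(0.0232), np.float64(0.0004)]
lens z 0.026 [array([ 0.5227, -0.245 ]), np.float64(0.0227), np.float64(0.0004)]
lens z 0.03 [array([ 0.5233, -0.2466]), np.float64(0.0222), np.float64(0.0003)]
[(266, np.int64(230)), (278, np.int64(204)), (290, np.int64(175)), (302, np.int64(175)), (314, np.int64(175)), (326, np.int64(175)), (338, np.int64(175)), (350, np.int64(175)), (362, np.int64(205))]
318.6 126.5 [118.  119.9] [ 0.5417 -0.3082  0.02  ] diam 0.0646
```

The fit puts the lens underside at 0.021 with the TCP at 0.223, so the contact was simply the cup floor (0.015 at TCP 0.217). The lens was gripped near the top of its boss and is 2 mm off centre, so I'll shift, set down lightly and release.

```bash
python3 -m handwheel '[[-1,0,0.09,0.1,0,0,0],[-1,0,0,0.12,0,0,0],[-1,0,0,0,0,0,0]]'
```

```text
clock: 19.38
tool_pos: [0.5186, -0.2476, 0.2163]
orientation: [179.9, 0.0, -71.3]
force: [-1.8, 0.7, 5.6]
opening: 0.0173
gripper_force: 30.0
```

```bash
python3 -m handwheel '[[-0.1,0,0,0,0,0,0],[-0.1,0,0,0,0,0,0],[-0.1,0,0,-0.6,0,0,0],[-0.1,0,0,-1,0,0,0],[-0.1,-1,0,-1,0,0,0]]'
python3 -m handwheel '[[0,-1,-0.1,-0.4,0,0,0],[0,-1,-0.1,0,0,0,0],[0,-1,-0.1,0,0,0,0]]'
python3 - <<'E'
from plant import *
from h import *
o=get_obs(); s=snapshot("wrist"); cv2.imwrite("pics/w6.png",s["color"][:,:,::-1])
plan((.4855,.198,.27),-78)
E
```

```text
clock: 20.0
tool_pos: [0.5114, -0.2245, 0.2828]
orientation: [-180.0, -0.0, -71.4]
force: [0.2, 0.3, -0.1]
opening: 0.0393
gripper_force: 0.0
clock: 20.38
tool_pos: [0.4939, -0.1498, 0.2927]
orientation: [-179.9, -0.0, -71.3]
force: [-0.0, -0.3, -0.4]
opening: 0.0441
gripper_force: 0.0
14 rows; from [ 0.4932 -0.1482  0.2927] [-179.9    0.   -71.3]
[-0.94, -0.3, 0.07, -0.0, 0.0, 0.08]
[-0.95, -0.29, 0.07, -0.0, 0.0, 0.08]
[-0.95, -0.28, 0.07, -0.0, 0.0, 0.08]
[-0.95, -0.27, 0.07, -0.0, 0.0, 0.08]
[-0.95, -0.26, 0.07, -0.0, 0.0, 0.08]
[-0.96, -0.26, 0.07, -0.0, 0.0, 0.08]
[-0.96, -0.25, 0.07, -0.0, 0.0, 0.08]
[-0.96, -0.24, 0.07, -0.0, 0.0, 0.08]
[-0.96, -0.23, 0.06, -0.0, 0.0, 0.08]
[-0.96, -0.22, 0.06, -0.0, 0.0, 0.08]
[-0.97, -0.22, 0.06, -0.0, 0.0, 0.08]
[-0.97, -0.21, 0.06, -0.0, 0.0, 0.08]
[-0.97, -0.2, 0.06, -0.0, 0.0, 0.08]
[-0.97, -0.19, 0.06, -0.0, 0.0, 0.08]
```

View pics/w6.png

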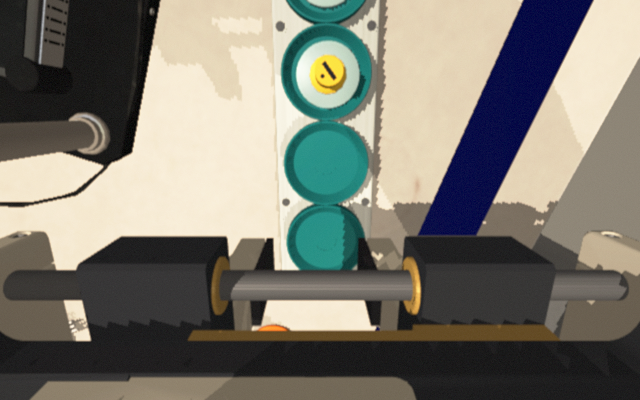

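The yellow lens sits centred in cup 2: boss at (327,75), cup centre at (326,73). Next is white. My picture budget is used up, so from here I check by numbers.

```bash
python3 -m handwheel '[[0.2,-0.94,-0.3,0.07,0,0,0.08],[0.2,-0.95,-0.29,0.07,0,0,0.08],[0.2,-0.95,-0.28,0.07,0,0,0.08],[0.2,-0.95,-0.27,0.07,0,0,0.08],[0.2,-0.95,-0.26,0.07,0,0,0.08]]'
python3 -m handwheel '[[0.2,-0.96,-0.26,0.07,0,0,0.08],[0.2,-0.96,-0.25,0.07,0,0,0.08],[0.2,-0.96,-0.24,0.07,0,0,0.08],[0.2,-0.96,-0.23,0.06,0,0,0.08],[0.2,-0.96,-0.22,0.06,0,0,0.08]]'
python3 -m handwheel '[[0.2,-0.97,-0.22,0.06,0,0,0.08],[0.2,-0.97,-0.21,0.06,0,0,0.08],[0.2,-0.97,-0.2,0.06,0,0,0.08],[0.2,-0.97,-0.19,0.06,0,0,0.08],[0.2,0,0,0,0,0,0]]'
python3 -c "
from h import *; plan((.4855,.198,.2060),-78)"
```

```text
clock: 21.05
tool_pos: [0.4913, -0.0262, 0.2836]
orientation: [-179.9, -0.0, -73.7]
force: [0.9, 0.0, -0.3]
opening: 0.0526
gripper_force: 0.0
clock: 21.68
tool_pos: [0.4885, 0.0976, 0.2753]
orientation: [-179.9, 0.0, -76.1]
force: [0.4, -0.1, 0.4]
opening: 0.0528
gripper_force: 0.0
clock: 22.3
tool_pos: [0.4865, 0.1973, 0.2692]
orientation: [-179.9, 0.0, -77.9]
force: [0.2, -0.4, -0.3]
opening: 0.0526
gripper_force: 0.0
3 rows; from [0.4865 0.1973 0.2692] [-179.9    0.   -77.9]
[-0.01, 0.01, 0.84, -0.0, 0.0, 0.01]
```

```bash
python3 -m handwheel '[[0,-0.02,0.01,0.85,0,0,0],[0,-0.02,0.01,0.85,0,0,0],[-0.2,0,0,0.81,0,0,0],[-0.2,0,0,0,0,0,0]]'
python3 -m handwheel '[[-1,0,0,0,0,0,0],[-1,0,0,0,0,0,0],[-1,0,0,0,0,0,0],[-1,0,0,0,0,0,0]]'
```

```text
clock: 22.8
tool_pos: [0.4851, 0.1959, 0.205]
orientation: [179.9, -0.1, -78.0]
force: [-0.3, -0.1, 0.5]
opening: 0.0357
gripper_force: 0.0
clock: 23.3
tool_pos: [0.4857, 0.1969, 0.2066]
orientation: [-179.9, 0.0, -78.0]
force: [-1.0, -1.2, 7.2]
opening: 0.0181
gripper_force: 30.0
```

```bash
python3 -m handwheel '[[-1,0,0,-0.5,0,0,0],[-1,0,0,-1,0,0,0],[-1,0.3,0,-1,0,0,0],[-1,1,0,-0.5,0,0,0]]'
python3 -c "
from h import *; plan((.4986,-.1855,.275),-71.2)"
```

```text
clock: 23.8
tool_pos: [0.4926, 0.1655, 0.283]
orientation: [-179.8, 0.1, -77.9]
force: [0.1, 0.2, -1.0]
opening: 0.0179
gripper_force: 30.0
14 rows; from [0.4926 0.1655 0.283 ] [-1.798e+02  1.000e-01 -7.790e+01]
[0.98, 0.19, 0.02, -0.0, 0.0, -0.08]
[0.98, 0.2, 0.02, -0.0, 0.0, -0.08]
[0.98, 0.21, 0.02, -0.0, 0.0, -0.08]
[0.98, 0.22, 0.02, -0.0, 0.0, -0.08]
[0.98, 0.23, 0.02, -0.0, 0.0, -0.08]
[0.98, 0.23, 0.02, -0.0, 0.0, -0.08]
[0.97, 0.24, 0.02, -0.0, 0.0, -0.08]
[0.97, 0.25, 0.02, -0.0, 0.0, -0.08]
[0.97, 0.26, 0.02, -0.0, 0.0, -0.08]
[0.97, 0.27, 0.02, -0.0, 0.0, -0.08]
[0.96, 0.27, 0.02, -0.0, 0.0, -0.08]
[0.96, 0.28, 0.02, -0.0, 0.0, -0.08]
[0.96, 0.29, 0.02, -0.0, 0.0, -0.08]
[0.96, 0.3, 0.02, -0.0, 0.0, -0.08]
```

```bash
python3 -m handwheel '[[-1,0.98,0.19,0.02,0,0,-0.08],[-1,0.98,0.2,0.02,0,0,-0.08],[-1,0.98,0.21,0.02,0,0,-0.08],[-1,0.98,0.22,0.02,0,0,-0.08],[-1,0.98,0.23,0.02,0,0,-0.08]]'
python3 -m handwheel '[[-1,0.98,0.23,0.02,0,0,-0.08],[-1,0.97,0.24,0.02,0,0,-0.08],[-1,0.97,0.25,0.02,0,0,-0.08],[-1,0.97,0.26,0.02,0,0,-0.08],[-1,0.97,0.27,0.02,0,0,-0.08]]'
python3 -m handwheel '[[-1,0.96,0.27,0.02,0,0,-0.08],[-1,0.96,0.28,0.02,0,0,-0.08],[-1,0.96,0.29,0.02,0,0,-0.08],[-1,0.9,0.3,0.02,0,0,-0.08],[-1,0,0,0,0,0,0]]'
python3 -c "
from h import *; plan((.4986,-.1855,.22),-71.2)"
```

```text
clock: 24.42
tool_pos: [0.494, 0.0389, 0.279]
orientation: [-180.0, 0.0, -75.6]
force: [0.5, 0.1, -0.8]
opening: 0.0178
gripper_force: 30.0
clock: 25.05
tool_pos: [0.4961, -0.0866, 0.2765]
orientation: [-180.0, -0.0, -73.2]
force: [-0.3, 0.9, -0.7]
opening: 0.0179
gripper_force: 30.0
clock: 25.68
tool_pos: [0.4972, -0.1856, 0.2742]
orientation: [-180.0, -0.0, -71.4]
force: [-0.2, -0.4, -0.3]
opening: 0.0183
gripper_force: 30.0
3 rows; from [ 0.4972 -0.1856  0.2742] [-180.    -0.   -71.4]
[0.0, -0.02, 0.72, -0.0, -0.0, -0.01]
```

```bash
python3 -m handwheel '[[-1,0.02,-0.05,0.8,0,0,0],[-1,0,0,0.8,0,0,0],[-1,0,0,0.6,0,0,0],[-1,0,0,0,0,0,0],[-1,0,0,0,0,0,0]]'
```

```text
clock: 26.3
tool_pos: [0.4991, -0.1844, 0.2193]
orientation: [-180.0, -0.0, -71.3]
force: [0.8, -0.6, -0.3]
opening: 0.0183
gripper_force: 30.0
```

```bash
python3 -m handwheel '[[-1,0,0,0.3,0,0,0],[-1,0,0,0.15,0,0,0],[-1,0,0,0,0,0,0]]'
```

```text
clock: 26.68
tool_pos: [0.4985, -0.1846, 0.2071]
orientation: [180.0, 0.0, -71.3]
force: [0.3, 0.4, -0.3]
opening: 0.0182
gripper_force: 30.0
```

```bash
python3 -m handwheel '[[-1,0,0,0.04,0,0,0],[-1,0,0,0,0,0,0]]'
```

```text
clock: 26.92
tool_pos: [0.4988, -0.1846, 0.2067]
orientation: [-180.0, -0.0, -71.3]
force: [-1.4, 1.2, 3.0]
opening: 0.0178
gripper_force: 30.0
```

Light contact with the floor at the expected height. I'll release, retreat and head for red.

```bash
python3 -m handwheel '[[-0.1,0,0,0,0,0,0],[-0.1,0,0,0,0,0,0],[-0.1,0,0,-0.6,0,0,0],[-0.1,0,0,-1,0,0,0],[-0.1,-1,0,-1,0,0,0]]'
python3 -m handwheel '[[0,-1,-0.2,-0.4,0,0,0],[0,-1,-0.2,0,0,0,0],[0,-1,-0.2,0,0,0,0],[0,0,0,0,0,0,0]]'
python3 - <<'E'
from plant import *
from h import *
o=get_obs(); s=snapshot("wrist"); c=wcam(o,s)
# free pixel of predicted points
def px(X):
    q=c["R"]@np.array(X)+c["t"]; return (q[0]/q[2]*c["fx"]+c["cx"],q[1]/q[2]*c["fy"]+c["cy"])
h=cv2.cvtColor(s["color"],cv2.COLOR_RGB2HSV); w=cv2.inRange(h,np.array((0,0,110)),np.array((179,80,255)))
for n,X in (("c2",(.5202,-.2467,.0175)),("c3",(.4986,-.1845,.0175))):
    u,v=px(X); e=px((X[0]+.03,X[1]+.01,X[2])); r=int(np.hypot(e[0]-u,e[1]-v)*.95); m=np.zeros_like(w); cv2.circle(m,(int(u),int(v)),r,255,-1); m&=w
    cs=max(cv2.findContours(m,cv2.RETR_EXTERNAL,cv2.CHAIN_APPROX_NONE)[0],key=cv2.contourArea)
    (x,y),ax,_=cv2.fitEllipse(cv2.convexHull(cs)); print(n,(round(u),round(v)),round(x),round(y),np.round(ax,1),plane(c,(x,y),.0175).round(4))
plan((.499,.134,.27),-78)
E
```

```text
clock: 27.55
tool_pos: [0.4911, -0.1613, 0.2729]
orientation: [-180.0, -0.0, -71.4]
force: [-0.1, 0.9, -0.5]
opening: 0.0396
gripper_force: 0.0
clock: 28.05
tool_pos: [0.4808, -0.0839, 0.2827]
orientation: [-179.9, -0.0, -71.2]
force: [1.0, -0.3, -0.5]
opening: 0.0438
gripper_force: 0.0
c2 (341, -41) 343 -3 [15.1 34.2] [ 0.5119 -0.2271  0.0175]
c3 (340, 69) 338 70 [66.8 71.3] [ 0.4993 -0.1835  0.0175]
9 rows; from [ 0.4809 -0.0845  0.2824] [-179.9   -0.   -71.2]
[-0.89, -0.39, 0.06, -0.0, -0.0, 0.13]
[-0.9, -0.38, 0.06, -0.0, -0.0, 0.13]
[-0.9, -0.37, 0.06, -0.0, -0.0, 0.13]
[-0.91, -0.35, 0.06, -0.0, -0.0, 0.13]
[-0.91, -0.34, 0.06, -0.0, -0.0, 0.13]
[-0.92, -0.33, 0.06, -0.0, -0.0, 0.13]
[-0.92, -0.32, 0.06, -0.0, -0.0, 0.13]
[-0.93, -0.3, 0.06, -0.0, -0.0, 0.13]
[-0.93, -0.29, 0.06, -0.0, -0.0, 0.13]
```

```bash
python3 -m handwheel '[[0,-0.89,-0.39,0.06,0,0,0.13],[0,-0.9,-0.38,0.06,0,0,0.13],[0,-0.9,-0.37,0.06,0,0,0.13],[0,-0.91,-0.35,0.06,0,0,0.13],[0,-0.91,-0.34,0.06,0,0,0.13]]'
python3 -m handwheel '[[0.1,-0.92,-0.33,0.06,0,0,0.13],[0.2,-0.92,-0.32,0.06,0,0,0.13],[0.2,-0.93,-0.3,0.06,0,0,0.13],[0.2,-0.93,-0.29,0.06,0,0,0.13],[0.2,0,0,0,0,0,0]]'
python3 -c "
from h import *; plan((.4998,.1338,.2060),-78)"
```

```text
clock: 28.72
tool_pos: [0.4917, 0.0364, 0.2743]
orientation: [-180.0, -0.0, -75.3]
force: [0.3, 0.3, 0.2]
opening: 0.0441
gripper_force: 0.0
clock: 29.35
tool_pos: [0.5002, 0.1341, 0.2681]
orientation: [-180.0, -0.0, -78.2]
force: [-1.1, -0.6, -0.6]
opening: 0.0526
gripper_force: 0.0
3 rows; from [0.5002 0.1341 0.2681] [-180.    -0.   -78.2]
[0.0, 0.01, 0.83, -0.0, -0.0, -0.01]
```

```bash
python3 -m handwheel '[[0,0,0.01,0.85,0,0,0],[0,0,0.01,0.85,0,0,0],[-0.2,0,0,0.79,0,0,0],[-0.2,0,0,0,0,0,0]]'
python3 -m handwheel '[[-1,0,0,0,0,0,0],[-1,0,0,0,0,0,0],[-1,0,0,0,0,0,0],[-1,0,0,0,0,0,0]]'
```

```text
clock: 29.85
tool_pos: [0.4988, 0.1321, 0.2047]
orientation: [179.8, -0.1, -78.4]
force: [0.5, -0.3, 0.3]
opening: 0.036
gripper_force: 0.0
clock: 30.35
tool_pos: [0.4994, 0.1334, 0.2065]
orientation: [-179.9, 0.0, -78.3]
force: [-1.3, -1.8, 6.3]
opening: 0.0184
gripper_force: 30.0
```

```bash
python3 -m handwheel '[[-1,0,0,-0.5,0,0,0],[-1,0,0,-1,0,0,0],[-1,0.3,0,-1,0,0,0],[-1,1,0,-0.5,0,0,0]]'
python3 -c "
from h import *; plan((.4775,-.1223,.275),-71.2)"
```

```text
clock: 30.85
tool_pos: [0.5061, 0.1021, 0.2829]
orientation: [-179.8, 0.1, -78.2]
force: [0.0, -0.2, 0.4]
opening: 0.0177
gripper_force: 30.0
9 rows; from [0.5061 0.1021 0.2829] [-1.798e+02  1.000e-01 -7.820e+01]
[0.95, 0.33, 0.03, -0.0, 0.0, -0.13]
[0.95, 0.34, 0.03, -0.0, 0.0, -0.13]
[0.94, 0.35, 0.03, -0.0, 0.0, -0.13]
[0.94, 0.37, 0.03, -0.0, 0.0, -0.13]
[0.93, 0.38, 0.03, -0.0, 0.0, -0.13]
[0.93, 0.39, 0.03, -0.0, 0.0, -0.13]
[0.92, 0.4, 0.03, -0.0, 0.0, -0.13]
[0.91, 0.42, 0.03, -0.0, 0.0, -0.13]
[0.91, 0.43, 0.04, -0.0, 0.0, -0.13]
```

```bash
python3 -m handwheel '[[-1,0.95,0.33,0.03,0,0,-0.13],[-1,0.95,0.34,0.03,0,0,-0.13],[-1,0.94,0.35,0.03,0,0,-0.13],[-1,0.94,0.37,0.03,0,0,-0.13],[-1,0.93,0.38,0.03,0,0,-0.13]]'
python3 -m handwheel '[[-1,0.93,0.39,0.03,0,0,-0.13],[-1,0.92,0.4,0.03,0,0,-0.13],[-1,0.91,0.42,0.03,0,0,-0.13],[-1,0.85,0.38,0.03,0,0,-0.13],[-1,0,0,0,0,0,0]]'
python3 -c "
from h import *; plan((.4775,-.1223,.22),-71.2)"
```

```text
clock: 31.48
tool_pos: [0.4894, -0.0239, 0.2777]
orientation: [-180.0, 0.0, -74.4]
force: [-0.1, -0.1, -1.0]
opening: 0.0181
gripper_force: 30.0
clock: 32.1
tool_pos: [0.4772, -0.1221, 0.2744]
orientation: [-180.0, 0.0, -71.4]
force: [-0.1, -0.6, 0.5]
opening: 0.0179
gripper_force: 30.0
3 rows; from [ 0.4772 -0.1221  0.2744] [-180.     0.   -71.4]
[0.0, -0.0, 0.73, -0.0, 0.0, -0.01]
```

```bash
python3 -m handwheel '[[-1,0,0,0.8,0,0,0],[-1,0,0,0.8,0,0,0],[-1,0,0,0.6,0,0,0],[-1,0,0,0,0,0,0],[-1,0,0,0,0,0,0]]'
python3 -m handwheel '[[-1,0,0,0.3,0,0,0],[-1,0,0,0.13,0,0,0],[-1,0,0,0,0,0,0]]'
```

```text
clock: 32.72
tool_pos: [0.478, -0.1208, 0.2197]
orientation: [-180.0, -0.0, -71.3]
force: [0.6, 0.7, -0.0]
opening: 0.0183
gripper_force: 30.0
clock: 33.1
tool_pos: [0.4774, -0.1212, 0.2079]
orientation: [180.0, 0.0, -71.3]
force: [0.5, 0.2, 0.5]
opening: 0.0186
gripper_force: 30.0
```

```bash
python3 -m handwheel '[[-1,0,0,0.04,0,0,0],[-1,0,0,0,0,0,0]]'
```

```text
clock: 33.35
tool_pos: [0.4776, -0.1212, 0.2072]
orientation: [180.0, -0.0, -71.3]
force: [-0.2, -0.2, -0.5]
opening: 0.0181
gripper_force: 30.0
```

```bash
python3 -m handwheel '[[-1,0,0,0.04,0,0,0],[-1,0,0,0,0,0,0]]'
python3 -m handwheel '[[-0.1,0,0,0,0,0,0],[-0.1,0,0,0,0,0,0],[-0.1,0,0,-0.6,0,0,0],[-0.1,0,0,-1,0,0,0],[-0.1,-1,0,-1,0,0,0]]'
python3 -m handwheel '[[0,-1,0,-1,0,0,0],[0,-1,0,-1,0,0,0],[0,-1,0,-1,0,0,0],[0,0,0,-1,0,0,0],[0,0,0,0,0,0,0]]'
cat > chk.py <<'E'
from plant import *
from h import *
o=get_obs(); s=snapshot("wrist"); c=wcam(o,s)
def px(X):
    q=c["R"]@np.array(X)+c["t"]; return (q[0]/q[2]*c["fx"]+c["cx"],q[1]/q[2]*c["fy"]+c["cy"])
h=cv2.cvtColor(s["color"],cv2.COLOR_RGB2HSV); w=cv2.inRange(h,np.array((0,0,110)),np.array((179,80,255)))
for n,X in (("c1",(.5417,-.3089,.0175)),("c2",(.5202,-.2467,.0175)),("c3",(.4986,-.1845,.0175)),("c4",(.4771,-.1223,.0175))):
    u,v=px(X); e=px((X[0]+.0284,X[1]+.0098,X[2])); r=int(np.hypot(e[0]-u,e[1]-v)); m=np.zeros_like(w); cv2.circle(m,(int(u),int(v)),r,255,-1); m&=w
    cs=[k for k in cv2.findContours(m,cv2.RETR_EXTERNAL,cv2.CHAIN_APPROX_NONE)[0]]
    if not cs: print(n,"none",u,v); continue
    k=max(cs,key=cv2.contourArea); (x,y),ax,_=cv2.fitEllipse(cv2.convexHull(k)); q=plane(c,(x,y),.0175)
    a,b=px((X[0],X[1],.045)); hb=h[int(b),int(a)] if 0<=b<400 else None
    print(n,(round(u),round(v)),"lens",q.round(4),"diam mm",np.round(ax/np.float64(r)*60/2,1),"boss hsv",hb,"err mm",((q[:2]-X[:2])*1000).round(1))
E
python3 chk.py
```

```text
clock: 33.6
tool_pos: [0.4776, -0.1212, 0.2066]
orientation: [-180.0, -0.0, -71.3]
force: [-1.9, 0.6, 5.1]
opening: 0.018
gripper_force: 30.0
clock: 34.22
tool_pos: [0.4697, -0.0978, 0.2715]
orientation: [180.0, -0.0, -71.4]
force: [0.3, 0.6, 0.4]
opening: 0.0397
gripper_force: 0.0
clock: 34.85
tool_pos: [0.4459, -0.026, 0.373]
orientation: [-179.8, -0.0, -71.2]
force: [-0.1, -0.6, -0.4]
opening: 0.0437
gripper_force: 0.0
c1 none 318.9782070576785 -182.19839926067405
c2 none 319.1266484027156 -83.74564852580804
c3 (319, 3) lens [ 0.4992 -0.1827  0.0175] diam mm [48.  52.9] boss hsv None err mm [0.6 1.8]
c4 (319, 80) lens [ 0.4789 -0.1214  0.0175] diam mm [47.2 50.1] boss hsv [  0 135 104] err mm [1.8 0.9]
```

```bash
python3 -m handwheel '[[0,1,0,-0.5,0,0,0],[0,1,0,-0.5,0,0,0],[0,1,0,0,0,0,0],[0,1,0,0,0,0,0],[0,1,0,0,0,0,0]]'
python3 -m handwheel '[[0,0.5,0,0,0,0,0],[0,0,0,0,0,0,0]]'
python3 chk.py
```

```text
clock: 35.52
tool_pos: [0.4855, -0.1459, 0.3948]
orientation: [179.9, 0.0, -71.3]
force: [0.6, -0.0, 0.7]
opening: 0.0436
gripper_force: 0.0
clock: 35.78
tool_pos: [0.4895, -0.1572, 0.3952]
orientation: [179.9, 0.0, -71.4]
force: [-0.1, 0.3, -0.4]
opening: 0.0438
gripper_force: 0.0
c1 (315, 17) lens [ 0.542  -0.3086  0.0175] diam mm [47.8 52.9] boss hsv [160  15  50] err mm [0.3 0.3]
c2 (315, 88) lens [ 0.5185 -0.2452  0.0175] diam mm [48.4 50.9] boss hsv [ 20 128 106] err mm [-1.7  1.5]
c3 (316, 152) lens [ 0.4993 -0.1833  0.0175] diam mm [47.5 48.3] boss hsv [ 20  58 227] err mm [0.7 1.2]
c4 (316, 210) lens [ 0.4788 -0.1216  0.0175] diam mm [45.5 47.7] boss hsv [  1 172 126] err mm [1.7 0.7]
```

Run:
```python
from plant import *
from h import *
o=get_obs(); s=snapshot("wrist"); q=teal(o,s,[(315,17),(315,88),(316,151),(316,209)],32)
c=wcam(o,s)
for n,lo,hi,b in (("yellow",(18,110,60),(36,255,255),(285,60,345,118)),("red",(0,120,60),(6,255,255),(285,180,345,236)),("blue",(105,100,40),(125,255,255),(285,0,345,50))):
    x=blobs(s["color"],lo,hi,b,20)[:1]; print(n,x[0][:2],[plane(c,x[0][0],z)[:2].round(4) for z in (.046,.038)])
```

```text
315.0 17.0 [63.8 63.8] [ 0.5416 -0.3082  0.02  ] diam 0.0622
315.3 88.0 [62.9 63.9] [ 0.5203 -0.2463  0.02  ] diam 0.0648
316.0 151.6 [58.4 62.9] [ 0.4987 -0.1847  0.02  ] diam 0.0634
316.5 208.0 [55.5 61. ] [ 0.4778 -0.1244  0.02  ] diam 0.0631
yellow ((np.float64(316.7), np.float64(89.7)), 524) [array([ 0.5181, -0.2437]), array([ 0.5182, -0.2441])]
red ((np.float64(314.7), np.float64(212.3)), 444) [array([ 0.4806, -0.1266]), array([ 0.4798, -0.1242])]
blue ((np.float64(314.5), np.float64(15.3)), 624) [array([ 0.5404, -0.3033]), array([ 0.541 , -0.3052])]
```

All four lenses are in their cups, within about 2.3 mm of centre (2.5 mm allowed), with no sign of tilt, and the gripper is clear of everything.

```bash
python3 -c "
from plant import *; print(close_job())"
```

```text
the job is handed in; nothing more can be done
None
```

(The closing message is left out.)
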